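# Condiments from the riser to the caddy, in the same order

### The arm

A 6-joint arm with a two-finger parallel gripper is mounted at the origin on the work surface. World frame = base frame: x ahead of the robot, y to its left, z up, the work surface at z = 0. Lengths are in m, angles in rad, forces in N, time in s.
With the tool pointing down it reaches from about 0.3 to 0.75 m from the base axis. Payload 8.5 kg.
Tool frame: the origin (TCP) lies where the fingers leave the gripper's body, on its centre line; the fingertips stand 64 mm ahead of it and the grasp point (between the pads) lies 45 mm ahead of it; z points along the fingers, y is the line along which they close (so a half turn about z gives the same grasp; the last joint's range is limited). The gripper opens to 88 mm and grips with 3 to 60 N. Pads are 18 mm wide; open, the fingers measure 123 mm over their backs; the gripper's body (75 mm by 187 mm) begins 45 mm behind the grasp point.
Start: joints at [-1.348, 0.381, 1.297, -0, 1.464, -0.215], TCP at [0.233, -0.498, 0.303] pointing down, gripper open.
Joint ranges: [-3.11, 3.11], [-0.89, 2.33], [0.22, 2.48], [-1.42, 4.56], [0.17, 2.85], [-2.88, 2.88]. Speed limits (rad/s): [2.39, 2.39, 3.14, 3.14, 3.14, 3.14].

### API

Orientations are given as a unit quaternion [x, y, z, w].
In Python, from plant import bot gives the robot as it stands. The module is installed in compiled form; this text tells all that it offers.
- The arm moves only by the tool arm_command, never from a script. Its arguments are lists of equal length, an entry for each row: "xyz": the shift along the world's x, y, z as a fraction of full scale, a list of three; "delta_rot": the turn, a rotation vector about the world's x, y, z as a fraction of full scale, a list of three; "jaw": the opening, from 0 (shut) to 1 (fully open). A call has 1 to 8 rows; each row is the pose to reach, as a shift and turn from the pose commanded when the call began; what a row does not reach only later rows make up. Full scale, the value 1, is 250 mm for a shift and 45 degrees for a turn. A row lasts 1/10 s, in which the tool goes at most 50 mm and 8.59 degrees, less where a joint would pass 70% of its speed; a pose out of reach is approached as far as the arm can. A call with a number of a shift or a turn outside -1 to 1 is refused whole. A call with a gripper value outside its range is refused whole. The fingers move at their own pace and stop on an object; "force" is the grip in N (left out, the last holds). Time passes only in rows, so rows that repeat a pose let the fingers close. It gives the time, the measured TCP pose, the force, the opening and the grip force at its end, in the units of the state.
- bot.get_obs(): the state, without advancing time (a new reading comes with each control period).
- bot.camera(name): name is "scene" or "top" or "wrist"; returns a dict with "img" (384x512x3 uint8, blue, green, red), "mtx" (3x3 intrinsics, pixels), "k1" (the pictures are not rectified: a ray, as slopes to the right and down, at radius r is drawn at 1 + k1 r^2 times it, then the intrinsics apply), "cam_to_world" (4x4, takes a point from camera to world coordinates); the wrist camera has in their place "hand_eye" (4x4, takes a point from camera to tool coordinates, whose origin is the TCP and whose axes are the flange's). Camera axes: x right, y down, z forward; pixel columns grow to the right and rows downward; lengths in m; the calibration is good to about 2 mm. A picture is of the moment at which its call begins: read the wrist's pose just before it. There is no depth.
- bot.hand_in(): hands the job in; it is judged then, once.
The state is a dict: "t": time; "joints": joint angles; "joint_vel": joint speeds; "joint_torque": joint torques, N m; "eef_pos": TCP position; "ee_rot": TCP orientation; "ft_force": force on the tool from outside, world axes, zero at the start; "ft_torque": the same for the moment, N m; "grip_width": finger opening in m; "finger_force": force on a finger pad.
Only numpy, scipy, OpenCV 4.12 (cv2) and the standard library are available. Lean on these libraries where they do the work, as an engineer would, in place of code of your own. Each camera call takes 0.05 s, during which the arm holds its last target. There are 200 camera calls.

### The job

The granite is wanted for rolling out dough: move the four condiments (steel canister, pepper mill, spice jar, salt pot) from the wooden riser into the bamboo caddy, one to each compartment, in the same order from left to right as they stand on the riser now, so that the cook still finds each without looking. Set each one down upright on the compartment's floor without dropping it, tip none of them over, and let go of them all.

Things in the scene. Friction and masses are not known exactly. Their poses are not given: they have to be found in the camera images.
- canister: small brushed-steel canister, a plain upright cylinder 54 mm across with a slightly wider (56 mm) flat lid from 64 to 76 mm up, on which lies a small closed hinged flap; 80 mm high in all, 130 to 230 g. Origin: centre of its underside; z up along it. Grip it on the straight wall or the lid
- mill: turned reddish-brown wooden pepper mill, slender, 123 mm high: foot 49 mm across, waist 35 mm at 55 mm up, straight head 41 mm across from 66 to 98 mm up, small steel knob on top; 110 to 210 g. Origin: centre of its underside; z up along it
- jar: glass spice jar, greyish to look at, with a brass-coloured screw lid: glass 50 mm across up to 64 mm, then a neck, lid 51 mm across from 74 to 93 mm up (its top); 175 to 325 g. Origin: centre of its underside; z up along it
- pot: white porcelain salt pot with a thin blue line, a fixed white lid and small round knob: straight wall 58 mm across from 10 to 58 mm up, lid rim 61 mm across at 58 to 61 mm, knob top at 82 mm; 155 to 285 g. Origin: centre of its underside; z up along it
- riser: low footed riser of dark wood, 96 mm (its x) by 348 mm (its y), top 30 mm above the granite; fixed. The condiments stand on it on four cork mats in a row along its y, at y = +126, +42, -42 and -126 mm (undersides 35 mm above the granite). Origin: under its centre, on the granite; z up, x away from the robot within 20 degrees, +y to the robot's left
- mat_a: round cork mat, 72 mm across and 5 mm thick, fixed on the riser, the one on which the canister stands at the start. Origin: centre of its underside, 30 mm above the granite; its axes are the riser's. The four mats are alike and stay where they are
- mat_b: round cork mat, 72 mm across and 5 mm thick, fixed on the riser, the one on which the mill stands at the start. Origin: centre of its underside, 30 mm above the granite; its axes are the riser's. The four mats are alike and stay where they are
- mat_c: round cork mat, 72 mm across and 5 mm thick, fixed on the riser, the one on which the jar stands at the start. Origin: centre of its underside, 30 mm above the granite; its axes are the riser's. The four mats are alike and stay where they are
- mat_d: round cork mat, 72 mm across and 5 mm thick, fixed on the riser, the one on which the pot stands at the start. Origin: centre of its underside, 30 mm above the granite; its axes are the riser's. The four mats are alike and stay where they are
- caddy: light bamboo tray, 92 mm (its x) by 341 mm (its y), fixed, empty; three cross walls make four equal compartments, centres at x = 0, y = +126, +42, -42, -126 mm, each 82 (x) by 79 mm (y) inside. Floor 5 mm above the granite, outer walls 5 mm thick, 35 mm high, cross walls 30 mm. Origin: under its centre, on the granite; z up, x away from the robot within 20 degrees, +y to the robot's left
Mind the look-alikes: they are no part of the job. Leave any purple or turquoise look-alike of the jar alone. What is shaped like the canister but green is not meant.

How it is judged:
By the outcome, as a careful person would: the job done as asked, in the order asked, and still so for the second after the job is handed in, with the robot touching nothing.
It also fails if it takes over 102 s, if anything falls off the work surface, if the arm or the gripper's body presses on something with over 40 N, if the wrist force passes 120 N, or if a joint passes its speed limit or range.

## Working session

There is one attempt and no reset: what is moved stays moved. The work goes in short steps, Python scripts to look and compute and a tool call to move; the robot and the scene stay as the last step left them, time stands still between calls to the robot, and variables do not carry over. Pictures are saved under pics/ and viewed, at most 14 in all, crops included, and the job is handed in when it is done.

Besides the shell and the picture viewer there is one more tool, called after "Call:" by a JSON object that holds its "op" and its "data", one argument or row to a line. arm_command: Moves the arm, as the interface text tells. Shift numbers are shares of 250 mm and turn numbers shares of 45 degrees, none past 1 either way. Its arguments: {"type":"object","properties":{"xyz":{"type":"array"},"delta_rot":{"type":"array"},"jaw":{"type":"array"},"force":{"type":"number"}},"required":["xyz","delta_rot","jaw"]}

```bash
mkdir -p pics; python3 - <<'E'
from plant import bot
import cv2
o=bot.get_obs(); print(o)
for n in("top","scene"):
    c=bot.camera(n); cv2.imwrite(f"pics/{n}0.png",c["img"]); print(n,c["mtx"],c["k1"],c["cam_to_world"])
E
```

```text
{'t': 0.0, 'joints': array([-1.34828379e+00,  3.81184723e-01,  1.29822341e+00,  2.95631461e-06,
        1.46359730e+00, -2.15303418e-01]), 'joint_vel': array([ 0.00163613,  0.00029865, -0.00148605, -0.00171912,  0.00067411,
        0.00061134]), 'joint_torque': array([ 2.19356021e-03, -4.37927771e+01, -2.24557650e+01,  7.14755268e-02,
        3.51670536e-02, -1.09405773e-04]), 'eef_pos': array([ 0.2331352 , -0.49794499,  0.30215636]), 'ee_rot': array([ 9.76134970e-01,  2.17163584e-01, -1.07668303e-06, -7.06394222e-04]), 'ft_force': array([-0.13973231, -0.318152  ,  0.44661489]), 'ft_torque': array([-0.01098181, -0.022774  ,  0.00462817]), 'finger_force': 0.0, 'grip_width': 0.08805459456202916}
top [[485.90024153   0.         245.88433289]
 [  0.         485.90024153 189.70638965]
 [  0.           0.           1.        ]] -0.15112563964001197 [[ 0.01579994 -0.98575001  0.16747322  0.39627195]
 [-0.99973773 -0.01835171 -0.0137001   0.00180561]
 [ 0.01657829 -0.16721283 -0.98578143  1.15698399]
 [ 0.          0.          0.          1.        ]]
scene [[470.19359418   0.         259.91273341]
 [  0.         470.19359418 191.72105631]
 [  0.           0.           1.        ]] -0.07420339781599661 [[ 3.23419447e-01  7.75510013e-01 -5.42202989e-01  1.26393366e+00]
 [ 9.46255194e-01 -2.64464465e-01  1.86171034e-01 -2.53612143e-01]
 [ 9.84077338e-04 -5.73273727e-01 -8.19363329e-01  1.07607476e+00]
 [ 0.00000000e+00  0.00000000e+00  0.00000000e+00  1.00000000e+00]]
```

View pics/top0.png

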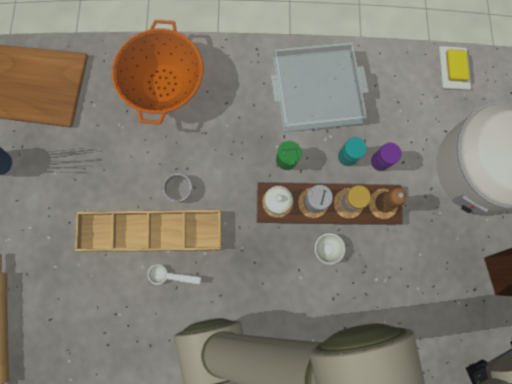

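View pics/scene0.png

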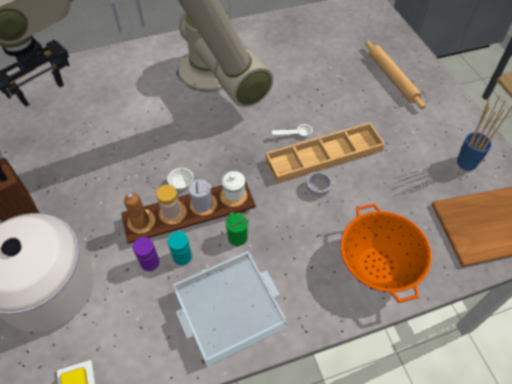

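Top view: riser at cols 257–404, rows 183–224, with (left to right) pot (277,198), canister (318,198), jar (355,198) and mill (390,200). The caddy is at cols 76–222, rows 211–251. The purple, turquoise and green look-alikes stand behind the riser and a white bowl stands in front. Next I'll enlarge the crops to pick corners.

```bash
python3 - <<'E'
import cv2
a=cv2.imread("pics/top0.png")
for n,(x,y) in dict(r=(250,140),c=(68,170)).items():
    cv2.imwrite(f"pics/crop_{n}.png",cv2.resize(a[y:y+120,x:x+160],None,fx=5,fy=5,interpolation=cv2.INTER_CUBIC))
E
```

```text
(no output)
```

View pics/crop_r.png

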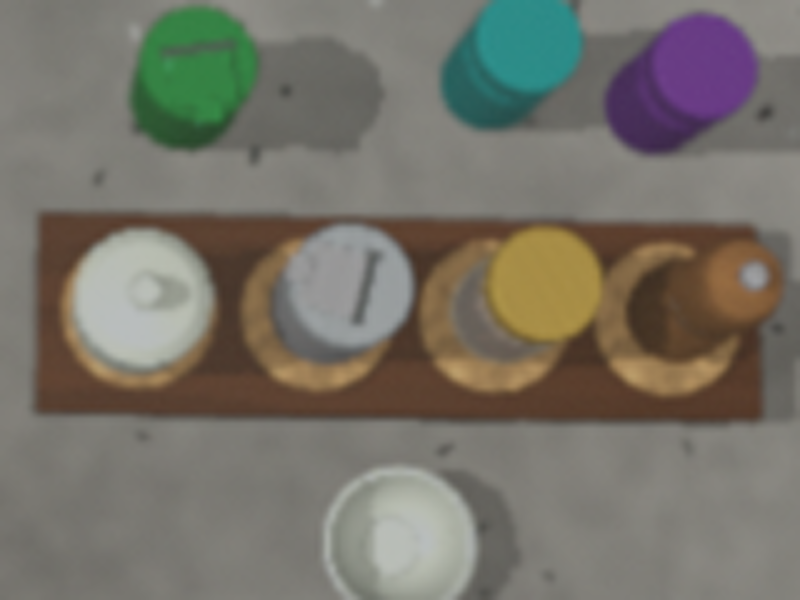

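View pics/crop_c.png

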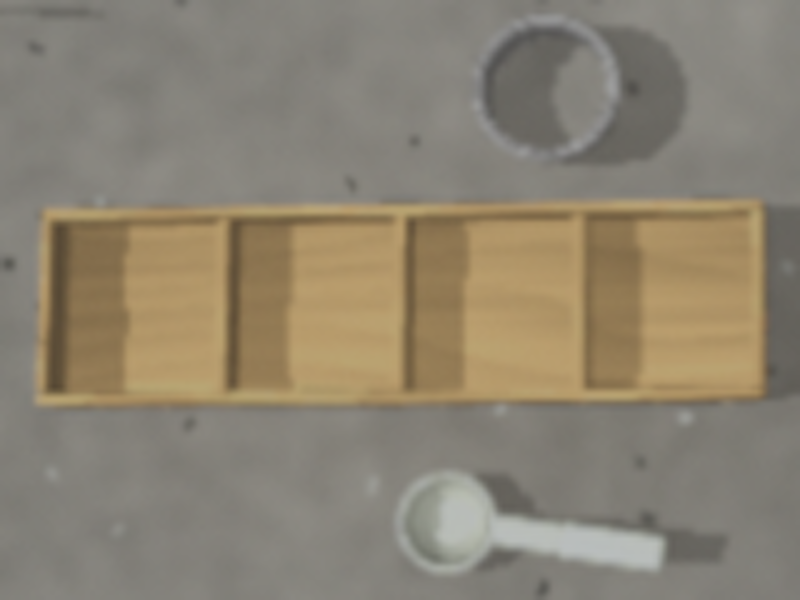

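Riser crop: top corners at (38,212), (755,224), (762,419) and (36,412). Lid centres are pot (144,298), canister (350,287), jar (545,285) and mill knob (753,276). Caddy crop: rim corners at (44,211), (764,201), (765,396) and (38,403).

```bash
cat > h.py <<'E'
import numpy as np,cv2
from plant import bot
from scipy.spatial.transform import Rotation as R
def ray2plane(px,z,M,K,k1):
    px=np.atleast_2d(px).astype(float)
    d=np.c_[(px[:,0]-K[0,2])/K[0,0],(px[:,1]-K[1,2])/K[1,1]]
    u=d.copy()
    for _ in range(30): u=d/(1+k1*(u**2).sum(1,keepdims=True))
    r=np.c_[u,np.ones(len(u))]@M[:3,:3].T
    s=(np.asarray(z)-M[2,3])/r[:,2]
    return M[:3,3]+r*s[:,None]
def cam(n):
    o=bot.get_obs(); c=bot.camera(n)
    if n=="wrist":
        T=np.eye(4);T[:3,:3]=R.from_quat(o["ee_rot"]).as_matrix();T[:3,3]=o["eef_pos"]; M=T@c["hand_eye"]
    else: M=c["cam_to_world"]
    return c["img"],M,c["mtx"],c["k1"]
E
python3 - <<'E'
from h import *
np.set_printoptions(precision=4,suppress=True)
i,M,K,k=cam("top")
f=lambda p,o,z: ray2plane((np.array(p,float)+.5)/5-.5+o,np.full(len(p),z) if np.isscalar(z) else z,M,K,k)
for nm,p,o,z in(("riser",[(38,212),(755,224),(762,419),(36,412)],(250,140),.03),("caddy",[(44,211),(764,201),(765,396),(38,403)],(68,170),.035)):
    q=f(p,o,z)[:,:2]; c=q.mean(0)
    yv=(q[0]+q[3]-q[1]-q[2])/2; L=np.linalg.norm(yv); a=np.arctan2(-yv[0],yv[1])
    print(nm,c,"yaw",np.degrees(a),"len",L,"w",np.linalg.norm((q[0]+q[1]-q[2]-q[3])/2))
    for s in(.126,.042,-.042,-.126): print(c+s*np.array([-np.sin(a),np.cos(a)]))
print("items",f([(144,298),(350,287),(545,285),(753,276)],(250,140),np.array([.095,.111,.128,.158])))
print("lookalikes tops",f([(205,55),(400,535)],(250,140),np.array([.08,.05])), bot.get_obs()["t"])
E
```

```text
riser [ 0.5599 -0.2133] yaw 0.20032505995073976 len 0.3459215309637357 w 0.09449705822810013
[ 0.5595 -0.0873]
[ 0.5598 -0.1713]
[ 0.5601 -0.2553]
[ 0.5603 -0.3393]
caddy [0.4874 0.2133] yaw 1.9598206812039611 len 0.3399706855682153 w 0.09030584840609161
[0.4831 0.3393]
[0.486  0.2553]
[0.4888 0.1714]
[0.4917 0.0874]
items [[ 0.5567 -0.0853  0.095 ]
 [ 0.5608 -0.1745  0.111 ]
 [ 0.5605 -0.2573  0.128 ]
 [ 0.5611 -0.3404  0.158 ]]
lookalikes tops [[ 0.6719 -0.1141  0.08  ]
 [ 0.4559 -0.2072  0.05  ]] 0.15
```

Call:
{"op": "arm_command", "data": {
  "xyz": [
    [0.66,0.824,0],
    [0.66,0.824,0],
    [0.66,0.824,0],
    [0.66,0.824,0],
    [0.66,0.824,0],
    [0.66,0.824,0],
    [0.66,0.824,0]
  ],
  "delta_rot": [
    [0,0,0.72],
    [0,0,0.72],
    [0,0,0.72],
    [0,0,0.72],
    [0,0,0.72],
    [0,0,0.72],
    [0,0,0.72]
  ],
  "jaw": [1,1,1,1,1,1,1],
  "force": 15
}}

```text
t: 0.85
eef_pos: [0.3989, -0.2909, 0.3027]
ee_rot: [0.876, 0.482, -0.0, -0.0]
ft_force: [-0.9, -0.9, 0.1]
grip_width: 0.0882
finger_force: 0.0
```

Call:
{"op": "arm_command", "data": {
  "xyz": [
    [0.64,0.824,-0.2],
    [0.64,0.824,-0.2],
    [0.64,0.824,-0.2],
    [0.64,0.824,-0.2],
    [0.64,0.824,-0.2],
    [0.64,0.824,-0.2],
    [0.64,0.824,-0.2],
    [0.64,0.824,-0.2]
  ],
  "delta_rot": [
    [0,0,0.72],
    [0,0,0.72],
    [0,0,0.72],
    [0,0,0.72],
    [0,0,0.72],
    [0,0,0.72],
    [0,0,0.72],
    [0,0,0.72]
  ],
  "jaw": [0.9,0.9,0.9,0.9,0.9,0.9,0.9,0.9]
}}

```text
t: 1.65
eef_pos: [0.5577, -0.088, 0.2528]
ee_rot: [0.708, 0.706, -0.0, 0.0]
ft_force: [0.1, 0.2, 0.9]
grip_width: 0.0793
finger_force: 0.0
```

```bash
python3 - <<'E'
from h import *
o=bot.get_obs();print(o["t"],o["eef_pos"],o["ee_rot"],o["joints"],o["ft_force"])
i,M,K,k=cam("wrist"); cv2.imwrite("pics/w1.png",i); print(M)
E
```

```text
1.65 [ 0.55770629 -0.0879573   0.25277109] [ 7.08356442e-01  7.05854827e-01 -3.33057945e-04  5.29258496e-05] [-3.65849101e-01  4.46086661e-01  1.34072250e+00 -6.66621327e-04
  1.35495936e+00 -3.62168457e-01] [0.07844092 0.2365579  0.93904585]
[[ 9.99996548e-01 -2.56668589e-03 -5.62429925e-04  5.57999770e-01]
 [-2.61159745e-03 -9.47299658e-01 -3.20338160e-01 -4.16136826e-03]
 [ 2.89417759e-04  3.20338523e-01 -9.47303091e-01  3.35395008e-01]
 [ 0.00000000e+00  0.00000000e+00  0.00000000e+00  1.00000000e+00]]
```

View pics/w1.png

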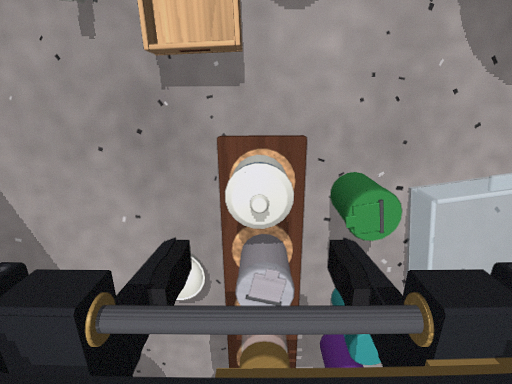

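Wrist view: pot lid centre is near (259,194), with the riser's near corners at (219,136) and (306,136). The canister top is at about (267,287), and the caddy's right-hand corner bits show at the top.

```bash
python3 - <<'E'
from h import *
i,M,K,k=cam("wrist")
print(ray2plane([(259,194),(259,204),(219,136),(306,136),(267,287),(148,49),(241,43)],np.array([.096,.117,.03,.03,.113,.035,.035]),M,K,k))
E
```

```text
[[ 0.55772441 -0.08235508  0.096     ]
 [ 0.55771004 -0.08402916  0.117     ]
 [ 0.51594399 -0.03971669  0.03      ]
 [ 0.60721211 -0.0400147   0.03      ]
 [ 0.56476631 -0.16653963  0.113     ]
 [ 0.4527037   0.04309156  0.035     ]
 [ 0.54124542  0.04738495  0.035     ]]
```

Call:
{"op": "arm_command", "data": {
  "xyz": [
    [0,0.006,-0.15],
    [0,0.006,-0.28],
    [0,0.006,-0.38],
    [0,0.006,-0.44],
    [0,0.006,-0.452],
    [0,0.006,-0.452],
    [0,0.006,-0.452]
  ],
  "delta_rot": [
    [0,0,0],
    [0,0,0],
    [0,0,0],
    [0,0,0],
    [0,0,0],
    [0,0,0],
    [0,0,0]
  ],
  "jaw": [0.9,0.9,0.9,0.9,0.9,0.9,0.9]
}}

```text
t: 2.45
eef_pos: [0.5584, -0.0853, 0.1409]
ee_rot: [0.708, 0.706, 0.0, 0.001]
ft_force: [-0.2, 0.4, 0.2]
grip_width: 0.0794
finger_force: 0.0
```

Call:
{"op": "arm_command", "data": {
  "xyz": [
    [0,0,0],
    [0,0,0],
    [0,0,0],
    [0,0,0],
    [0,0,0],
    [0,0,0]
  ],
  "delta_rot": [
    [0,0,0],
    [0,0,0],
    [0,0,0],
    [0,0,0],
    [0,0,0],
    [0,0,0]
  ],
  "jaw": [0.8,0.76,0.72,0.68,0.6,0.6],
  "force": 15
}}

```text
t: 3.05
eef_pos: [0.5581, -0.0846, 0.14]
ee_rot: [0.708, 0.706, -0.0, -0.0]
ft_force: [-1.7, -0.6, 3.3]
grip_width: 0.0587
finger_force: 14.5
```

Call:
{"op": "arm_command", "data": {
  "xyz": [
    [0,0,0],
    [0,0,0],
    [0,0,-0.02],
    [0,0,-0.026],
    [0,0,-0.026],
    [0,0,-0.026],
    [0,0,-0.026],
    [0,0,-0.026]
  ],
  "delta_rot": [
    [0,0,0],
    [0,0,0],
    [0,0,0],
    [0,0,0],
    [0,0,0],
    [0,0,0],
    [0,0,0],
    [0,0,0]
  ],
  "jaw": [0.85,0.85,0.85,0.85,0.75,0.72,0.68,0.55],
  "force": 15
}}

```text
t: 3.85
eef_pos: [0.5581, -0.0846, 0.1333]
ee_rot: [0.708, 0.706, -0.0, -0.0]
ft_force: [-0.4, 0.9, -0.5]
grip_width: 0.0576
finger_force: 14.9
```

Call:
{"op": "arm_command", "data": {
  "xyz": [
    [0,0,0],
    [0,0,0],
    [0,0,0]
  ],
  "delta_rot": [
    [0,0,0],
    [0,0,0],
    [0,0,0]
  ],
  "jaw": [0.55,0.55,0.55]
}}

```text
t: 4.15
eef_pos: [0.5581, -0.0846, 0.1333]
ee_rot: [0.708, 0.706, -0.0, 0.0]
ft_force: [-0.6, 0.9, 1.0]
grip_width: 0.0575
finger_force: 14.9
```

```bash
python3 - <<'E'
from h import *
i,*_=cam("scene"); cv2.imwrite("pics/s1.png",cv2.resize(i[120:270,90:290],None,fx=4,fy=4,interpolation=cv2.INTER_CUBIC))
print(bot.get_obs()["grip_width"])
E
```

```text
0.05802388045785912
```

View pics/s1.png

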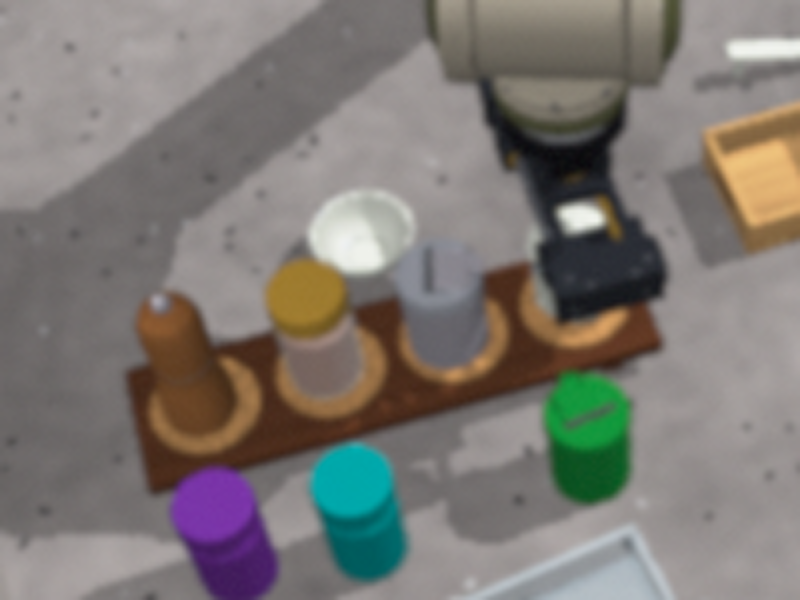

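The scene view shows the gripper holding the pot's wall (width 58 mm), the pot upright and the other items undisturbed. Now I lift it gently.

Call:
{"op": "arm_command", "data": {
  "xyz": [
    [0,0,0.02],
    [0,0,0.08],
    [0,0,0.18],
    [0,0,0.28],
    [0,0,0.36],
    [0,0,0.4],
    [0,0,0.4]
  ],
  "delta_rot": [
    [0,0,0],
    [0,0,0],
    [0,0,0],
    [0,0,0],
    [0,0,0],
    [0,0,0],
    [0,0,0]
  ],
  "jaw": [0.55,0.55,0.55,0.55,0.55,0.55,0.55],
  "force": 20
}}

```text
t: 4.9
eef_pos: [0.5584, -0.0846, 0.2343]
ee_rot: [0.708, 0.706, 0.0, 0.001]
ft_force: [0.1, 0.6, -2.2]
grip_width: 0.0573
finger_force: 19.9
```

Call:
{"op": "arm_command", "data": {
  "xyz": [
    [-0.01,0.06,0],
    [-0.03,0.18,0],
    [-0.05,0.32,0],
    [-0.08,0.46,0],
    [-0.1,0.6,0],
    [-0.12,0.72,0],
    [-0.14,0.81,0],
    [-0.14,0.84,0]
  ],
  "delta_rot": [
    [0,0,0],
    [0,0,0],
    [0,0,0],
    [0,0,0],
    [0,0,0],
    [0,0,0],
    [0,0,0],
    [0,0,0.02]
  ],
  "jaw": [0.55,0.55,0.55,0.55,0.55,0.55,0.55,0.55]
}}

```text
t: 5.7
eef_pos: [0.5217, 0.1279, 0.2321]
ee_rot: [0.701, 0.713, -0.001, -0.001]
ft_force: [0.6, -0.6, -2.2]
grip_width: 0.0582
finger_force: 19.9
```

```bash
python3 - <<'E'
from h import *
o=bot.get_obs();print(o["t"],o["eef_pos"],o["ee_rot"],o["ft_force"],o["grip_width"])
i,M,K,k=cam("wrist"); cv2.imwrite("pics/w2.png",i); print(M)
E
```

```text
5.7 [0.52172485 0.12793932 0.23214983] [ 0.70100125  0.71315878 -0.00079727 -0.00108241] [ 0.58201585 -0.58238574 -2.1541349 ] 0.05818816927390738
[[ 0.99983389  0.01779559  0.00393873  0.52046872]
 [ 0.01812139 -0.94744276 -0.3194117   0.2116475 ]
 [-0.0019524   0.31943002 -0.94760786  0.31485489]
 [ 0.          0.          0.          1.        ]]
```

View pics/w2.png

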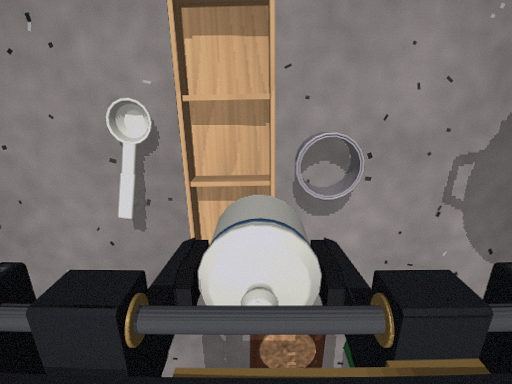

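Wrist view: the pot hangs upright in the jaws. Caddy rim: left outer edge runs (171,20)–(190,215) and right outer edge (275,20)–(276,180). Cross walls are at rows 97 and 181.

```bash
python3 - <<'E'
from h import *
i,M,K,k=cam("wrist")
p=ray2plane([(171,20),(190,215),(275,20),(276,180),(228,97),(232,181)],np.array([.035]*4+[.03]*2),M,K,k);print(p)
E
```

```text
[[0.44331712 0.2766887  0.035     ]
 [0.44999206 0.09585226 0.035     ]
 [0.53291015 0.27798584 0.035     ]
 [0.53899793 0.1356561  0.035     ]
 [0.49121864 0.21414115 0.03      ]
 [0.49416974 0.13236649 0.03      ]]
```

Call:
{"op": "arm_command", "data": {
  "xyz": [
    [-0.01,0.06,0],
    [-0.03,0.18,0],
    [-0.05,0.32,0],
    [-0.08,0.48,0],
    [-0.11,0.62,0],
    [-0.13,0.75,0],
    [-0.154,0.83,0],
    [-0.154,0.855,0]
  ],
  "delta_rot": [
    [0,0,0],
    [0,0,0],
    [0,0,0.01],
    [0,0,0.02],
    [0,0,0.02],
    [0,0,0.02],
    [0,0,0.02],
    [0,0,0.02]
  ],
  "jaw": [0.55,0.55,0.55,0.55,0.55,0.55,0.55,0.55]
}}

```text
t: 6.6
eef_pos: [0.4839, 0.3407, 0.2329]
ee_rot: [0.696, 0.718, -0.0, -0.0]
ft_force: [0.3, -1.0, -1.4]
grip_width: 0.0578
finger_force: 19.9
```

Call:
{"op": "arm_command", "data": {
  "xyz": [
    [0,0,-0.04],
    [0,0,-0.14],
    [0,0,-0.24],
    [0,0,-0.32],
    [0,0,-0.38],
    [0,0,-0.42],
    [0,0,-0.44],
    [0,0,-0.44]
  ],
  "delta_rot": [
    [0,0,0],
    [0,0,0],
    [0,0,0],
    [0,0,0],
    [0,0,0],
    [0,0,0],
    [0,0,0],
    [0,0,0]
  ],
  "jaw": [0.55,0.55,0.55,0.55,0.55,0.55,0.55,0.55]
}}

```text
t: 7.4
eef_pos: [0.4849, 0.3385, 0.1228]
ee_rot: [0.697, 0.717, -0.0, -0.0]
ft_force: [0.2, 0.1, -1.4]
grip_width: 0.0574
finger_force: 19.9
```

Call:
{"op": "arm_command", "data": {
  "xyz": [
    [0,0,-0.016],
    [0,0,-0.032],
    [0,0,-0.046],
    [0,0,-0.056],
    [0,0,-0.064],
    [0,0,-0.07],
    [0,0,-0.074],
    [0,0,-0.074]
  ],
  "delta_rot": [
    [0,0,0],
    [0,0,0],
    [0,0,0],
    [0,0,0],
    [0,0,0],
    [0,0,0],
    [0,0,0],
    [0,0,0]
  ],
  "jaw": [0.55,0.55,0.55,0.55,0.55,0.55,0.55,0.55]
}}

```text
t: 8.2
eef_pos: [0.4847, 0.3391, 0.1047]
ee_rot: [0.697, 0.717, -0.0, -0.0]
ft_force: [-0.3, 0.4, -1.9]
grip_width: 0.0575
finger_force: 19.9
```

Call:
{"op": "arm_command", "data": {
  "xyz": [
    [0,0,-0.004],
    [0,0,-0.004]
  ],
  "delta_rot": [
    [0,0,0],
    [0,0,0]
  ],
  "jaw": [0.55,0.55]
}}

```text
t: 8.4
eef_pos: [0.4847, 0.3391, 0.1037]
ee_rot: [0.697, 0.717, -0.0, -0.0]
ft_force: [-0.5, 0.0, -1.4]
grip_width: 0.0575
finger_force: 19.9
```

Not in contact yet, so I go on down 1 mm at a time.

Call:
{"op": "arm_command", "data": {
  "xyz": [
    [0,0,-0.004],
    [0,0,-0.004]
  ],
  "delta_rot": [
    [0,0,0],
    [0,0,0]
  ],
  "jaw": [0.55,0.55]
}}

```text
t: 8.6
eef_pos: [0.4847, 0.3392, 0.1033]
ee_rot: [0.697, 0.717, 0.0, 0.0]
ft_force: [-1.2, -0.0, 3.2]
grip_width: 0.0576
finger_force: 19.9
```

Call:
{"op": "arm_command", "data": {
  "xyz": [
    [0,0,-0.004],
    [0,0,-0.004]
  ],
  "delta_rot": [
    [0,0,0],
    [0,0,0]
  ],
  "jaw": [0.55,0.55]
}}

```text
t: 8.8
eef_pos: [0.4847, 0.3392, 0.1032]
ee_rot: [0.697, 0.717, 0.001, 0.0]
ft_force: [-4.4, -3.6, 12.2]
grip_width: 0.0577
finger_force: 19.8
```

Call:
{"op": "arm_command", "data": {
  "xyz": [
    [0,0,0.006],
    [0,0,0.006],
    [0,0,0.006],
    [0,0,0.006],
    [0,0,0.006],
    [0,0,0.006]
  ],
  "delta_rot": [
    [0,0,0],
    [0,0,0],
    [0,0,0],
    [0,0,0],
    [0,0,0],
    [0,0,0]
  ],
  "jaw": [0.66,0.68,0.72,0.78,0.85,0.85]
}}

```text
t: 9.4
eef_pos: [0.4847, 0.3392, 0.1032]
ee_rot: [0.697, 0.717, -0.0, -0.0]
ft_force: [0.1, -0.2, 0.0]
grip_width: 0.0748
finger_force: 0.0
```

Call:
{"op": "arm_command", "data": {
  "xyz": [
    [0,0,0.06],
    [0,0,0.16],
    [0,0,0.3],
    [0,0,0.45],
    [0,0,0.58],
    [0,0,0.6]
  ],
  "delta_rot": [
    [0,0,0],
    [0,0,0],
    [0,0,0],
    [0,0,0],
    [0,0,0],
    [0,0,0]
  ],
  "jaw": [0.85,0.85,0.85,0.85,0.85,0.85]
}}

```text
t: 10.0
eef_pos: [0.4854, 0.3395, 0.2573]
ee_rot: [0.697, 0.717, 0.003, 0.001]
ft_force: [1.1, 0.4, -0.4]
grip_width: 0.075
finger_force: 0.0
```

```bash
python3 - <<'E'
from h import *
o=bot.get_obs();print(o["t"],o["eef_pos"],o["ee_rot"],o["ft_force"],o["grip_width"])
i,M,K,k=cam("wrist"); cv2.imwrite("pics/w3.png",i)
E
```

```text
10.0 [0.48538758 0.33954515 0.25731639] [0.69659262 0.71745777 0.00335334 0.00135238] [ 1.11396801  0.42870769 -0.42226284] 0.07495871393578339
```

View pics/w3.png

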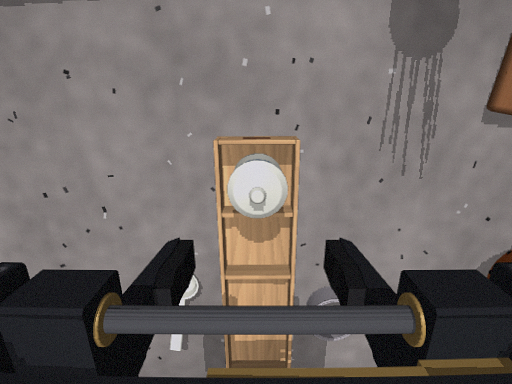

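The pot stands upright, centred in the leftmost compartment at (257,186). Next is the canister.

Call:
{"op": "arm_command", "data": {
  "xyz": [
    [0.05,-0.35,0],
    [0.1,-0.7,0],
    [0.15,-0.99,0],
    [0.15,-0.99,0],
    [0.15,-0.99,0],
    [0.15,-0.99,0],
    [0.15,-0.99,0]
  ],
  "delta_rot": [
    [0,0,0],
    [0,0,0],
    [0,0,0],
    [0,0,0],
    [0,0,0],
    [0,0,0],
    [0,0,0]
  ],
  "jaw": [0.85,0.85,0.85,0.85,0.85,0.85,0.85]
}}

```text
t: 10.75
eef_pos: [0.522, 0.0908, 0.252]
ee_rot: [0.697, 0.717, -0.001, -0.001]
ft_force: [-0.2, 0.7, 0.4]
grip_width: 0.0749
finger_force: 0.0
```

Call:
{"op": "arm_command", "data": {
  "xyz": [
    [0.05,-0.35,0],
    [0.1,-0.7,0],
    [0.15,-0.99,0],
    [0.15,-0.99,0],
    [0.15,-0.99,0],
    [0.15,-0.99,0],
    [0.15,-0.99,0]
  ],
  "delta_rot": [
    [0,0,-0.02],
    [0,0,-0.02],
    [0,0,-0.02],
    [0,0,-0.02],
    [0,0,-0.02],
    [0,0,-0.02],
    [0,0,-0.02]
  ],
  "jaw": [0.85,0.85,0.85,0.85,0.85,0.85,0.85]
}}

```text
t: 11.45
eef_pos: [0.5598, -0.1551, 0.2522]
ee_rot: [0.702, 0.712, -0.0, -0.001]
ft_force: [-0.3, 1.0, -0.8]
grip_width: 0.0749
finger_force: 0.0
```

Call:
{"op": "arm_command", "data": {
  "xyz": [
    [0,-0.07,0],
    [0,-0.07,0],
    [0,-0.07,0]
  ],
  "delta_rot": [
    [0,0,0],
    [0,0,0],
    [0,0,0]
  ],
  "jaw": [0.85,0.85,0.85]
}}

```text
t: 11.75
eef_pos: [0.5597, -0.1726, 0.2532]
ee_rot: [0.702, 0.712, 0.0, -0.0]
ft_force: [-0.7, 0.1, 0.4]
grip_width: 0.075
finger_force: 0.0
```

```bash
python3 - <<'E'
from h import *
o=bot.get_obs();print(o["t"],o["eef_pos"],o["ee_rot"],o["ft_force"],o["grip_width"])
i,M,K,k=cam("wrist"); cv2.imwrite("pics/w4.png",i[100:,100:420])
E
```

```text
11.75 [ 0.55969948 -0.17256701  0.25322429] [ 7.01947682e-01  7.12228494e-01  4.69893674e-05 -1.47550327e-04] [-0.68325504  0.05631793  0.35239827] 0.07498802126262795
```

View pics/w4.png

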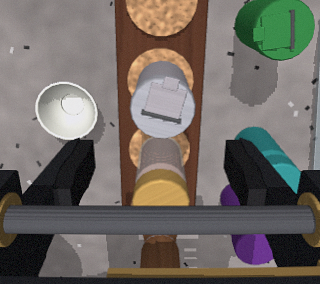

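The crop shows the canister lid centred at crop (163,105), full (263,205). The bowl is to the left, and the look-alikes on the right are clear.

```bash
python3 - <<'E'
from h import *
i,M,K,k=cam("wrist")
print(ray2plane([(263,205),(261,288)],np.array([.111,.128]),M,K,k))
E
```

```text
[[ 0.56311451 -0.17145357  0.111     ]
 [ 0.56255976 -0.241052    0.128     ]]
```

Call:
{"op": "arm_command", "data": {
  "xyz": [
    [0.008,0,-0.14],
    [0.008,0,-0.26],
    [0.008,0,-0.35],
    [0.008,0,-0.4],
    [0.008,0,-0.416],
    [0.008,0,-0.416],
    [0.008,0,-0.416]
  ],
  "delta_rot": [
    [0,0,0],
    [0,0,0],
    [0,0,0],
    [0,0,0],
    [0,0,0],
    [0,0,0],
    [0,0,0]
  ],
  "jaw": [0.85,0.85,0.85,0.85,0.85,0.85,0.85]
}}

```text
t: 12.55
eef_pos: [0.5621, -0.1735, 0.1504]
ee_rot: [0.702, 0.712, 0.0, 0.001]
ft_force: [-0.5, -0.1, -0.3]
grip_width: 0.0751
finger_force: 0.0
```

Call:
{"op": "arm_command", "data": {
  "xyz": [
    [0,0,0],
    [0,0,0],
    [0,0,0],
    [0,0,0],
    [0,0,0],
    [0,0,0],
    [0,0,0]
  ],
  "delta_rot": [
    [0,0,0],
    [0,0,0],
    [0,0,0],
    [0,0,0],
    [0,0,0],
    [0,0,0],
    [0,0,0]
  ],
  "jaw": [0.78,0.73,0.69,0.66,0.62,0.52,0.52],
  "force": 15
}}

```text
t: 13.25
eef_pos: [0.5618, -0.1734, 0.1494]
ee_rot: [0.702, 0.712, 0.0, 0.0]
ft_force: [2.3, 0.5, 1.7]
grip_width: 0.0547
finger_force: 15.0
```

Call:
{"op": "arm_command", "data": {
  "xyz": [
    [0,0,0.02],
    [0,0,0.08],
    [0,0,0.18],
    [0,0,0.28],
    [0,0,0.34],
    [0,0,0.36],
    [0,0,0.36]
  ],
  "delta_rot": [
    [0,0,0],
    [0,0,0],
    [0,0,0],
    [0,0,0],
    [0,0,0],
    [0,0,0],
    [0,0,0]
  ],
  "jaw": [0.52,0.52,0.52,0.52,0.52,0.52,0.52],
  "force": 22
}}

```text
t: 13.95
eef_pos: [0.5615, -0.1733, 0.2394]
ee_rot: [0.702, 0.712, 0.0, 0.0]
ft_force: [-0.1, -0.5, -2.7]
grip_width: 0.0544
finger_force: 22.0
```

Call:
{"op": "arm_command", "data": {
  "xyz": [
    [-0.01,0.06,0],
    [-0.03,0.18,0],
    [-0.05,0.32,0],
    [-0.08,0.47,0],
    [-0.11,0.62,0],
    [-0.13,0.75,0],
    [-0.148,0.83,0],
    [-0.148,0.858,0]
  ],
  "delta_rot": [
    [0,0,0],
    [0,0,0],
    [0,0,0],
    [0,0,0],
    [0,0,0],
    [0,0,0],
    [0,0,0.02],
    [0,0,0.02]
  ],
  "jaw": [0.52,0.52,0.52,0.52,0.52,0.52,0.52,0.52]
}}

```text
t: 14.75
eef_pos: [0.5233, 0.0436, 0.2385]
ee_rot: [0.696, 0.718, -0.001, -0.001]
ft_force: [-0.2, -0.5, -0.9]
grip_width: 0.0547
finger_force: 22.0
```

Call:
{"op": "arm_command", "data": {
  "xyz": [
    [-0.01,0.06,0],
    [-0.03,0.18,0],
    [-0.05,0.32,0],
    [-0.08,0.47,0],
    [-0.11,0.62,0],
    [-0.13,0.75,0],
    [-0.148,0.83,0],
    [-0.148,0.858,0]
  ],
  "delta_rot": [
    [0,0,0],
    [0,0,0],
    [0,0,0],
    [0,0,0],
    [0,0,0],
    [0,0,0],
    [0,0,0],
    [0,0,0]
  ],
  "jaw": [0.52,0.52,0.52,0.52,0.52,0.52,0.52,0.52]
}}

```text
t: 15.55
eef_pos: [0.487, 0.2572, 0.2388]
ee_rot: [0.696, 0.718, -0.0, -0.0]
ft_force: [-0.6, -0.1, -2.1]
grip_width: 0.0544
finger_force: 22.0
```

Call:
{"op": "arm_command", "data": {
  "xyz": [
    [0,0,0],
    [0,0,0]
  ],
  "delta_rot": [
    [0,0,0],
    [0,0,0]
  ],
  "jaw": [0.52,0.52]
}}

```text
t: 15.75
eef_pos: [0.488, 0.2548, 0.239]
ee_rot: [0.697, 0.717, -0.0, 0.0]
ft_force: [0.5, -0.4, -1.6]
grip_width: 0.0543
finger_force: 22.0
```

```bash
python3 - <<'E'
from h import *
o=bot.get_obs();print(o["t"],o["eef_pos"],o["ee_rot"],o["ft_force"],o["grip_width"])
i,M,K,k=cam("wrist"); cv2.imwrite("pics/w5.png",i)
E
```

```text
15.75 [0.48800051 0.25475959 0.23901349] [ 6.97014678e-01  7.17056800e-01 -2.87566572e-04  3.94987535e-05] [ 0.53780983 -0.40406183 -1.62547966] 0.05434430121713429
```

View pics/w5.png

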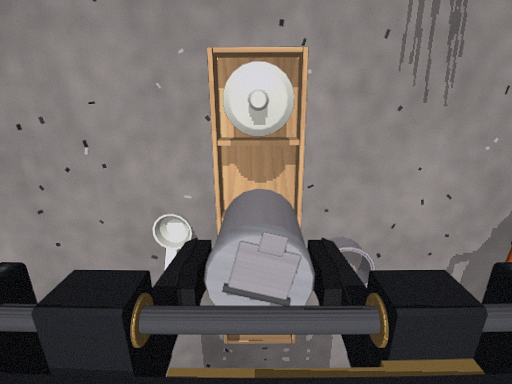

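The canister hangs upright above the second compartment and the pot stands still at (258,98). I lower it.

Call:
{"op": "arm_command", "data": {
  "xyz": [
    [0,0.004,-0.06],
    [0,0.004,-0.18],
    [0,0.004,-0.3],
    [0,0.004,-0.38],
    [0,0.004,-0.42],
    [0,0.004,-0.44],
    [0,0.004,-0.455],
    [0,0.004,-0.463]
  ],
  "delta_rot": [
    [0,0,0],
    [0,0,0],
    [0,0,0],
    [0,0,0],
    [0,0,0],
    [0,0,0],
    [0,0,0],
    [0,0,0]
  ],
  "jaw": [0.52,0.52,0.52,0.52,0.52,0.52,0.52,0.52]
}}

```text
t: 16.6
eef_pos: [0.488, 0.2566, 0.124]
ee_rot: [0.697, 0.717, 0.001, 0.0]
ft_force: [0.4, -0.9, -0.8]
grip_width: 0.0546
finger_force: 22.0
```

Call:
{"op": "arm_command", "data": {
  "xyz": [
    [0,0,-0.003],
    [0,0,-0.006],
    [0,0,-0.009],
    [0,0,-0.012],
    [0,0,-0.012]
  ],
  "delta_rot": [
    [0,0,0],
    [0,0,0],
    [0,0,0],
    [0,0,0],
    [0,0,0]
  ],
  "jaw": [0.52,0.52,0.52,0.52,0.52]
}}

```text
t: 17.1
eef_pos: [0.4876, 0.2567, 0.1205]
ee_rot: [0.697, 0.717, -0.0, -0.0]
ft_force: [0.7, 0.3, -1.7]
grip_width: 0.0547
finger_force: 22.0
```

Call:
{"op": "arm_command", "data": {
  "xyz": [
    [0,0,-0.003],
    [0,0,-0.003]
  ],
  "delta_rot": [
    [0,0,0],
    [0,0,0]
  ],
  "jaw": [0.52,0.52]
}}

```text
t: 17.3
eef_pos: [0.4877, 0.2566, 0.1197]
ee_rot: [0.697, 0.717, -0.0, -0.0]
ft_force: [-0.6, -0.3, -1.4]
grip_width: 0.0549
finger_force: 22.0
```

Call:
{"op": "arm_command", "data": {
  "xyz": [
    [0,0,-0.003],
    [0,0,-0.003]
  ],
  "delta_rot": [
    [0,0,0],
    [0,0,0]
  ],
  "jaw": [0.52,0.52]
}}

```text
t: 17.5
eef_pos: [0.4878, 0.2567, 0.1193]
ee_rot: [0.697, 0.717, 0.0, 0.0]
ft_force: [-0.3, 0.2, 2.4]
grip_width: 0.0547
finger_force: 22.0
```

Call:
{"op": "arm_command", "data": {
  "xyz": [
    [0,0,-0.002],
    [0,0,-0.002]
  ],
  "delta_rot": [
    [0,0,0],
    [0,0,0]
  ],
  "jaw": [0.52,0.52]
}}

```text
t: 17.7
eef_pos: [0.4878, 0.2567, 0.1193]
ee_rot: [0.697, 0.717, 0.0, 0.0]
ft_force: [-1.5, -0.6, 7.4]
grip_width: 0.0543
finger_force: 22.0
```

Call:
{"op": "arm_command", "data": {
  "xyz": [
    [0,0,0.002],
    [0,0,0.002],
    [0,0,0.002],
    [0,0,0.002],
    [0,0,0.002],
    [0,0,0.002],
    [0,0,0.002]
  ],
  "delta_rot": [
    [0,0,0],
    [0,0,0],
    [0,0,0],
    [0,0,0],
    [0,0,0],
    [0,0,0],
    [0,0,0]
  ],
  "jaw": [0.62,0.64,0.67,0.72,0.78,0.82,0.82]
}}

```text
t: 18.4
eef_pos: [0.4877, 0.2566, 0.119]
ee_rot: [0.697, 0.717, 0.0, 0.0]
ft_force: [-0.6, 0.1, -0.3]
grip_width: 0.0724
finger_force: 0.0
```

Call:
{"op": "arm_command", "data": {
  "xyz": [
    [0,0,0.06],
    [0,0,0.16],
    [0,0,0.3],
    [0,0,0.45],
    [0,0,0.58],
    [0,0,0.6]
  ],
  "delta_rot": [
    [0,0,0],
    [0,0,0],
    [0,0,0],
    [0,0,0],
    [0,0,0],
    [0,0,0]
  ],
  "jaw": [0.82,0.82,0.82,0.82,0.82,0.82]
}}

```text
t: 19.0
eef_pos: [0.4884, 0.2569, 0.2728]
ee_rot: [0.697, 0.717, 0.003, 0.002]
ft_force: [0.1, -0.5, -0.3]
grip_width: 0.0717
finger_force: 0.0
```

Call:
{"op": "arm_command", "data": {
  "xyz": [
    [0.05,-0.35,0],
    [0.1,-0.7,0],
    [0.15,-1,0],
    [0.15,-1,0],
    [0.15,-1,0],
    [0.15,-1,0],
    [0.15,-1,0]
  ],
  "delta_rot": [
    [0,0,0],
    [0,0,0],
    [0,0,0],
    [0,0,0],
    [0,0,0],
    [0,0,0],
    [0,0,0]
  ],
  "jaw": [0.82,0.82,0.82,0.82,0.82,0.82,0.82]
}}

```text
t: 19.7
eef_pos: [0.5251, 0.0057, 0.2681]
ee_rot: [0.698, 0.717, -0.0, -0.001]
ft_force: [0.2, 0.2, 0.2]
grip_width: 0.0722
finger_force: 0.0
```

Call:
{"op": "arm_command", "data": {
  "xyz": [
    [0.05,-0.35,0],
    [0.1,-0.7,0],
    [0.142,-1,0],
    [0.142,-1,0],
    [0.142,-1,0],
    [0.142,-1,0],
    [0.142,-1,0]
  ],
  "delta_rot": [
    [0,0,-0.03],
    [0,0,-0.03],
    [0,0,-0.03],
    [0,0,-0.03],
    [0,0,-0.03],
    [0,0,-0.03],
    [0,0,-0.03]
  ],
  "jaw": [0.82,0.82,0.82,0.82,0.82,0.82,0.82]
}}

```text
t: 20.4
eef_pos: [0.5609, -0.2427, 0.2681]
ee_rot: [0.705, 0.709, 0.0, -0.001]
ft_force: [-0.0, 0.4, -0.1]
grip_width: 0.0723
finger_force: 0.0
```

Call:
{"op": "arm_command", "data": {
  "xyz": [
    [0,-0.052,0],
    [0,-0.052,0],
    [0,-0.052,0]
  ],
  "delta_rot": [
    [0,0,0],
    [0,0,0],
    [0,0,0]
  ],
  "jaw": [0.82,0.82,0.82]
}}

```text
t: 20.7
eef_pos: [0.5608, -0.2555, 0.2691]
ee_rot: [0.705, 0.71, 0.0, -0.0]
ft_force: [-0.5, -0.1, -1.3]
grip_width: 0.0721
finger_force: 0.0
```

```bash
python3 - <<'E'
from h import *
o=bot.get_obs();print(o["t"],o["eef_pos"],o["ee_rot"],o["ft_force"],o["grip_width"])
i,M,K,k=cam("wrist"); cv2.imwrite("pics/w6.png",i[:,60:460]); np.save("Mw6.npy",M)
i,*_=cam("top"); cv2.imwrite("pics/t6.png",cv2.resize(i[140:300,60:440],None,fx=2,fy=2))
E
```

```text
20.7 [ 0.56078181 -0.25546438  0.2691249 ] [ 7.04691520e-01  7.09513816e-01  7.02349900e-05 -3.18114215e-05] [-0.52453283 -0.07927478 -1.33744656] 0.07214536970177418
```

View pics/w6.png

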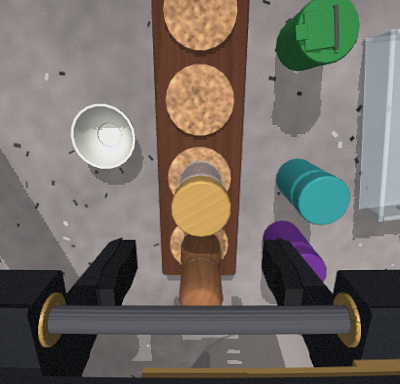

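View pics/t6.png

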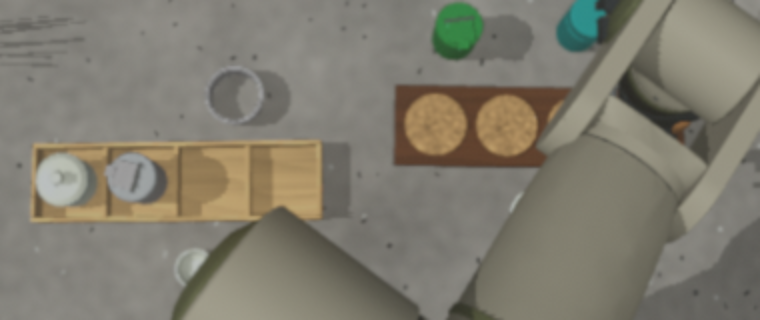

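The wrist view has the jar lid at full (261,206). The top view shows the pot and canister upright in compartments 1 and 2.

```bash
python3 - <<'E'
from h import *
i,M,K,k=cam("wrist")
print(ray2plane([(261,206),(260,101)],np.array([.128,.035]),M,K,k))
E
```

```text
[[ 0.56254255 -0.2550465   0.128     ]
 [ 0.56135671 -0.1722596   0.035     ]]
```

Call:
{"op": "arm_command", "data": {
  "xyz": [
    [0.005,-0.002,-0.14],
    [0.005,-0.002,-0.26],
    [0.005,-0.002,-0.35],
    [0.005,-0.002,-0.4],
    [0.005,-0.002,-0.42],
    [0.005,-0.002,-0.42],
    [0.005,-0.002,-0.42]
  ],
  "delta_rot": [
    [0,0,0],
    [0,0,0],
    [0,0,0],
    [0,0,0],
    [0,0,0],
    [0,0,0],
    [0,0,0]
  ],
  "jaw": [0.82,0.82,0.82,0.82,0.82,0.82,0.82]
}}

```text
t: 21.55
eef_pos: [0.5623, -0.257, 0.1652]
ee_rot: [0.705, 0.709, 0.0, 0.001]
ft_force: [0.1, 0.1, -0.3]
grip_width: 0.0725
finger_force: 0.0
```

Call:
{"op": "arm_command", "data": {
  "xyz": [
    [0,0,0],
    [0,0,0],
    [0,0,0],
    [0,0,0],
    [0,0,0],
    [0,0,0],
    [0,0,0],
    [0,0,0]
  ],
  "delta_rot": [
    [0,0,0],
    [0,0,0],
    [0,0,0],
    [0,0,0],
    [0,0,0],
    [0,0,0],
    [0,0,0],
    [0,0,0]
  ],
  "jaw": [0.74,0.68,0.64,0.61,0.58,0.54,0.45,0.45],
  "force": 15
}}

```text
t: 22.35
eef_pos: [0.562, -0.2569, 0.1641]
ee_rot: [0.705, 0.709, 0.0, 0.0]
ft_force: [0.7, 0.6, 0.5]
grip_width: 0.05
finger_force: 15.0
```

Call:
{"op": "arm_command", "data": {
  "xyz": [
    [0,0,0.02],
    [0,0,0.08],
    [0,0,0.18],
    [0,0,0.28],
    [0,0,0.36],
    [0,0,0.4],
    [0,0,0.4]
  ],
  "delta_rot": [
    [0,0,0],
    [0,0,0],
    [0,0,0],
    [0,0,0],
    [0,0,0],
    [0,0,0],
    [0,0,0]
  ],
  "jaw": [0.45,0.45,0.45,0.45,0.45,0.45,0.45],
  "force": 25
}}

```text
t: 23.05
eef_pos: [0.562, -0.2569, 0.265]
ee_rot: [0.705, 0.709, 0.0, 0.001]
ft_force: [0.9, 0.5, -2.5]
grip_width: 0.0495
finger_force: 25.0
```

Call:
{"op": "arm_command", "data": {
  "xyz": [
    [-0.01,0.06,0],
    [-0.03,0.18,0],
    [-0.05,0.32,0],
    [-0.08,0.47,0],
    [-0.11,0.62,0],
    [-0.13,0.75,0],
    [-0.143,0.83,0],
    [-0.143,0.856,0]
  ],
  "delta_rot": [
    [0,0,0],
    [0,0,0],
    [0,0,0],
    [0,0,0],
    [0,0,0],
    [0,0,0.01],
    [0,0,0.02],
    [0,0,0.03]
  ],
  "jaw": [0.45,0.45,0.45,0.45,0.45,0.45,0.45,0.45]
}}

```text
t: 23.85
eef_pos: [0.5249, -0.0402, 0.2631]
ee_rot: [0.696, 0.718, -0.0, -0.001]
ft_force: [0.7, 0.6, -2.7]
grip_width: 0.0498
finger_force: 25.0
```

Call:
{"op": "arm_command", "data": {
  "xyz": [
    [-0.01,0.06,0],
    [-0.03,0.18,0],
    [-0.05,0.32,0],
    [-0.08,0.47,0],
    [-0.11,0.62,0],
    [-0.13,0.75,0],
    [-0.143,0.83,0],
    [-0.143,0.856,0]
  ],
  "delta_rot": [
    [0,0,0],
    [0,0,0],
    [0,0,0],
    [0,0,0],
    [0,0,0],
    [0,0,0],
    [0,0,0],
    [0,0,0]
  ],
  "jaw": [0.45,0.45,0.45,0.45,0.45,0.45,0.45,0.45]
}}

```text
t: 24.65
eef_pos: [0.4898, 0.1727, 0.2636]
ee_rot: [0.696, 0.718, -0.0, -0.0]
ft_force: [-0.2, -0.7, -2.6]
grip_width: 0.0497
finger_force: 25.0
```

Call:
{"op": "arm_command", "data": {
  "xyz": [
    [0,0,0],
    [0,0,0],
    [0,0,0]
  ],
  "delta_rot": [
    [0,0,0],
    [0,0,0],
    [0,0,0]
  ],
  "jaw": [0.45,0.45,0.45]
}}

```text
t: 24.95
eef_pos: [0.4907, 0.1701, 0.2639]
ee_rot: [0.697, 0.717, -0.0, 0.0]
ft_force: [-0.4, -0.7, -2.6]
grip_width: 0.0498
finger_force: 25.0
```

Call:
{"op": "arm_command", "data": {
  "xyz": [
    [0,0.004,-0.06],
    [0,0.004,-0.18],
    [0,0.004,-0.32],
    [0,0.004,-0.41],
    [0,0.004,-0.46],
    [0,0.004,-0.485],
    [0,0.004,-0.5],
    [0,0.004,-0.506]
  ],
  "delta_rot": [
    [0,0,0],
    [0,0,0],
    [0,0,0],
    [0,0,0],
    [0,0,0],
    [0,0,0],
    [0,0,0],
    [0,0,0]
  ],
  "jaw": [0.45,0.45,0.45,0.45,0.45,0.45,0.45,0.45]
}}

```text
t: 25.75
eef_pos: [0.4907, 0.1719, 0.1378]
ee_rot: [0.697, 0.717, 0.0, 0.0]
ft_force: [-0.3, -0.4, -2.3]
grip_width: 0.0498
finger_force: 25.0
```

Call:
{"op": "arm_command", "data": {
  "xyz": [
    [0,0,-0.003],
    [0,0,-0.006],
    [0,0,-0.009],
    [0,0,-0.009]
  ],
  "delta_rot": [
    [0,0,0],
    [0,0,0],
    [0,0,0],
    [0,0,0]
  ],
  "jaw": [0.45,0.45,0.45,0.45]
}}

```text
t: 26.15
eef_pos: [0.4904, 0.1722, 0.1354]
ee_rot: [0.697, 0.717, 0.0, 0.0]
ft_force: [0.2, -0.1, -3.0]
grip_width: 0.0498
finger_force: 25.0
```

Call:
{"op": "arm_command", "data": {
  "xyz": [
    [0,0,-0.003],
    [0,0,-0.003]
  ],
  "delta_rot": [
    [0,0,0],
    [0,0,0]
  ],
  "jaw": [0.45,0.45]
}}

```text
t: 26.35
eef_pos: [0.4904, 0.1722, 0.1345]
ee_rot: [0.697, 0.717, -0.0, -0.0]
ft_force: [0.4, -0.4, -2.9]
grip_width: 0.0496
finger_force: 25.0
```

Call:
{"op": "arm_command", "data": {
  "xyz": [
    [0,0,-0.003],
    [0,0,-0.003]
  ],
  "delta_rot": [
    [0,0,0],
    [0,0,0]
  ],
  "jaw": [0.45,0.45]
}}

```text
t: 26.55
eef_pos: [0.4905, 0.1722, 0.134]
ee_rot: [0.697, 0.717, 0.0, 0.0]
ft_force: [-0.3, -1.2, 2.0]
grip_width: 0.0496
finger_force: 25.0
```

Call:
{"op": "arm_command", "data": {
  "xyz": [
    [0,0,-0.002],
    [0,0,-0.002]
  ],
  "delta_rot": [
    [0,0,0],
    [0,0,0]
  ],
  "jaw": [0.45,0.45]
}}

```text
t: 26.75
eef_pos: [0.4905, 0.1722, 0.134]
ee_rot: [0.697, 0.717, 0.0, 0.0]
ft_force: [-3.3, -1.1, 7.4]
grip_width: 0.0498
finger_force: 25.0
```

Call:
{"op": "arm_command", "data": {
  "xyz": [
    [0,0,0.002],
    [0,0,0.002],
    [0,0,0.002],
    [0,0,0.002],
    [0,0,0.002],
    [0,0,0.002],
    [0,0,0.002]
  ],
  "delta_rot": [
    [0,0,0],
    [0,0,0],
    [0,0,0],
    [0,0,0],
    [0,0,0],
    [0,0,0],
    [0,0,0]
  ],
  "jaw": [0.56,0.58,0.61,0.66,0.72,0.78,0.78]
}}

```text
t: 27.45
eef_pos: [0.4904, 0.1721, 0.1337]
ee_rot: [0.697, 0.717, -0.0, -0.0]
ft_force: [-0.1, -0.7, -0.0]
grip_width: 0.069
finger_force: 0.0
```

Call:
{"op": "arm_command", "data": {
  "xyz": [
    [0,0,0.06],
    [0,0,0.16],
    [0,0,0.3],
    [0,0,0.45],
    [0,0,0.58],
    [0,0,0.6]
  ],
  "delta_rot": [
    [0,0,0],
    [0,0,0],
    [0,0,0],
    [0,0,0],
    [0,0,0],
    [0,0,0]
  ],
  "jaw": [0.78,0.78,0.78,0.78,0.78,0.78]
}}

```text
t: 28.05
eef_pos: [0.4911, 0.1723, 0.2875]
ee_rot: [0.697, 0.717, 0.003, 0.002]
ft_force: [0.4, -0.4, -0.8]
grip_width: 0.069
finger_force: 0.0
```

Call:
{"op": "arm_command", "data": {
  "xyz": [
    [0.05,-0.35,0],
    [0.1,-0.7,0],
    [0.145,-1,0],
    [0.145,-1,0],
    [0.145,-1,0],
    [0.145,-1,0],
    [0.145,-1,0]
  ],
  "delta_rot": [
    [0,0,0],
    [0,0,0],
    [0,0,0],
    [0,0,0],
    [0,0,0],
    [0,0,0],
    [0,0,0]
  ],
  "jaw": [0.78,0.78,0.78,0.78,0.78,0.78,0.78]
}}

```text
t: 28.75
eef_pos: [0.5265, -0.0788, 0.2827]
ee_rot: [0.697, 0.717, -0.0, -0.001]
ft_force: [0.0, -0.6, 0.1]
grip_width: 0.0688
finger_force: 0.0
```

Call:
{"op": "arm_command", "data": {
  "xyz": [
    [0.05,-0.35,0],
    [0.1,-0.7,0],
    [0.14,-1,0],
    [0.14,-1,0],
    [0.14,-1,0],
    [0.14,-1,0],
    [0.14,-1,0]
  ],
  "delta_rot": [
    [0,0,-0.03],
    [0,0,-0.03],
    [0,0,-0.03],
    [0,0,-0.03],
    [0,0,-0.03],
    [0,0,-0.03],
    [0,0,-0.03]
  ],
  "jaw": [0.78,0.78,0.78,0.78,0.78,0.78,0.78]
}}

```text
t: 29.45
eef_pos: [0.562, -0.3271, 0.2827]
ee_rot: [0.705, 0.709, 0.0, -0.001]
ft_force: [0.1, 0.4, -0.1]
grip_width: 0.0686
finger_force: 0.0
```

Call:
{"op": "arm_command", "data": {
  "xyz": [
    [0,-0.05,0],
    [0,-0.05,0],
    [0,-0.05,0]
  ],
  "delta_rot": [
    [0,0,0],
    [0,0,0],
    [0,0,0]
  ],
  "jaw": [0.78,0.78,0.78]
}}

```text
t: 29.75
eef_pos: [0.5619, -0.3395, 0.284]
ee_rot: [0.705, 0.71, 0.0, 0.0]
ft_force: [0.3, 0.0, 0.4]
grip_width: 0.0686
finger_force: 0.0
```

```bash
python3 - <<'E'
from h import *
o=bot.get_obs();print(o["t"],o["eef_pos"],o["ee_rot"],o["ft_force"],o["grip_width"])
i,M,K,k=cam("wrist"); cv2.imwrite("pics/w7.png",i[:,60:460])
E
```

```text
29.75 [ 0.56185637 -0.33945111  0.28398201] [7.04699539e-01 7.09505852e-01 6.11964572e-05 5.64639553e-05] [0.25342493 0.01230279 0.43060928] 0.06863646814713074
```

View pics/w7.png

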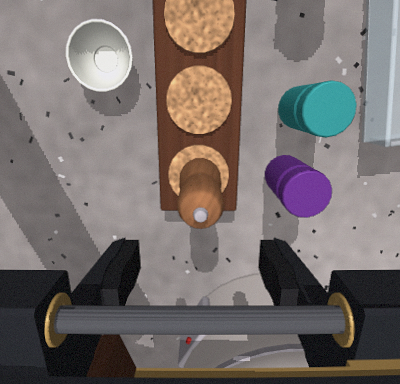

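The wrist view shows the mill upright with its knob at full (260,215); the purple jar's top is at full (360,195).

```bash
python3 - <<'E'
from h import *
i,M,K,k=cam("wrist")
print(ray2plane([(260,215),(260,212),(361,196)],np.array([.157,.157,.093]),M,K,k))
E
```

```text
[[ 0.56277814 -0.3412229   0.157     ]
 [ 0.56275613 -0.33868862  0.157     ]
 [ 0.66484518 -0.34601253  0.093     ]]
```

Call:
{"op": "arm_command", "data": {
  "xyz": [
    [0.001,-0.003,-0.14],
    [0.001,-0.003,-0.28],
    [0.001,-0.003,-0.39],
    [0.001,-0.003,-0.45],
    [0.001,-0.003,-0.472],
    [0.001,-0.003,-0.472],
    [0.001,-0.003,-0.472]
  ],
  "delta_rot": [
    [0,0,0],
    [0,0,0],
    [0,0,0],
    [0,0,0],
    [0,0,0],
    [0,0,0],
    [0,0,0]
  ],
  "jaw": [0.75,0.75,0.75,0.75,0.75,0.75,0.75]
}}

```text
t: 30.55
eef_pos: [0.5623, -0.3412, 0.1669]
ee_rot: [0.705, 0.709, 0.0, 0.001]
ft_force: [0.2, -0.6, 1.8]
grip_width: 0.066
finger_force: 0.0
```

Call:
{"op": "arm_command", "data": {
  "xyz": [
    [0,0,0],
    [0,0,0],
    [0,0,0],
    [0,0,0],
    [0,0,0],
    [0,0,0],
    [0,0,0],
    [0,0,0]
  ],
  "delta_rot": [
    [0,0,0],
    [0,0,0],
    [0,0,0],
    [0,0,0],
    [0,0,0],
    [0,0,0],
    [0,0,0],
    [0,0,0]
  ],
  "jaw": [0.64,0.58,0.54,0.51,0.48,0.44,0.36,0.36],
  "force": 15
}}

```text
t: 31.35
eef_pos: [0.562, -0.3411, 0.1659]
ee_rot: [0.705, 0.709, 0.0, 0.0]
ft_force: [0.8, -0.3, 1.0]
grip_width: 0.0409
finger_force: 15.0
```

Call:
{"op": "arm_command", "data": {
  "xyz": [
    [0,0,0.02],
    [0,0,0.08],
    [0,0,0.18],
    [0,0,0.28],
    [0,0,0.36],
    [0,0,0.4],
    [0,0,0.4]
  ],
  "delta_rot": [
    [0,0,0],
    [0,0,0],
    [0,0,0],
    [0,0,0],
    [0,0,0],
    [0,0,0],
    [0,0,0]
  ],
  "jaw": [0.36,0.36,0.36,0.36,0.36,0.36,0.36],
  "force": 22
}}

```text
t: 32.05
eef_pos: [0.562, -0.3412, 0.2668]
ee_rot: [0.705, 0.709, 0.0, 0.001]
ft_force: [0.3, 0.2, -1.7]
grip_width: 0.0403
finger_force: 22.0
```

Call:
{"op": "arm_command", "data": {
  "xyz": [
    [-0.01,0.06,0],
    [-0.03,0.18,0],
    [-0.05,0.32,0],
    [-0.08,0.47,0],
    [-0.11,0.62,0],
    [-0.13,0.75,0],
    [-0.138,0.83,0],
    [-0.138,0.857,0]
  ],
  "delta_rot": [
    [0,0,0],
    [0,0,0],
    [0,0,0],
    [0,0,0],
    [0,0,0],
    [0,0,0.01],
    [0,0,0.02],
    [0,0,0.03]
  ],
  "jaw": [0.36,0.36,0.36,0.36,0.36,0.36,0.36,0.36]
}}

```text
t: 32.85
eef_pos: [0.5268, -0.125, 0.2648]
ee_rot: [0.696, 0.718, -0.0, -0.001]
ft_force: [0.1, 0.2, -0.0]
grip_width: 0.0407
finger_force: 22.0
```

Call:
{"op": "arm_command", "data": {
  "xyz": [
    [-0.01,0.06,0],
    [-0.03,0.18,0],
    [-0.05,0.32,0],
    [-0.08,0.47,0],
    [-0.11,0.62,0],
    [-0.13,0.75,0],
    [-0.138,0.83,0],
    [-0.138,0.857,0]
  ],
  "delta_rot": [
    [0,0,0],
    [0,0,0],
    [0,0,0],
    [0,0,0],
    [0,0,0],
    [0,0,0],
    [0,0,0],
    [0,0,0]
  ],
  "jaw": [0.36,0.36,0.36,0.36,0.36,0.36,0.36,0.36]
}}

```text
t: 33.65
eef_pos: [0.4926, 0.0887, 0.2654]
ee_rot: [0.696, 0.718, -0.0, -0.0]
ft_force: [0.1, 0.1, -1.1]
grip_width: 0.0408
finger_force: 22.0
```

Call:
{"op": "arm_command", "data": {
  "xyz": [
    [0,0,0],
    [0,0,0],
    [0,0,0]
  ],
  "delta_rot": [
    [0,0,0],
    [0,0,0],
    [0,0,0]
  ],
  "jaw": [0.36,0.36,0.36]
}}

```text
t: 33.95
eef_pos: [0.4932, 0.0863, 0.2656]
ee_rot: [0.697, 0.717, -0.0, -0.0]
ft_force: [-0.5, 0.4, -1.9]
grip_width: 0.0403
finger_force: 22.0
```

Call:
{"op": "arm_command", "data": {
  "xyz": [
    [0,0.004,-0.06],
    [0,0.004,-0.18],
    [0,0.004,-0.32],
    [0,0.004,-0.41],
    [0,0.004,-0.46],
    [0,0.004,-0.485],
    [0,0.004,-0.5],
    [0,0.004,-0.506]
  ],
  "delta_rot": [
    [0,0,0],
    [0,0,0],
    [0,0,0],
    [0,0,0],
    [0,0,0],
    [0,0,0],
    [0,0,0],
    [0,0,0]
  ],
  "jaw": [0.36,0.36,0.36,0.36,0.36,0.36,0.36,0.36]
}}

```text
t: 34.75
eef_pos: [0.4932, 0.0881, 0.1395]
ee_rot: [0.697, 0.717, 0.0, 0.0]
ft_force: [0.7, -0.3, -1.4]
grip_width: 0.0404
finger_force: 22.0
```

Call:
{"op": "arm_command", "data": {
  "xyz": [
    [0,0,-0.003],
    [0,0,-0.006],
    [0,0,-0.009],
    [0,0,-0.011],
    [0,0,-0.011]
  ],
  "delta_rot": [
    [0,0,0],
    [0,0,0],
    [0,0,0],
    [0,0,0],
    [0,0,0]
  ],
  "jaw": [0.36,0.36,0.36,0.36,0.36]
}}

```text
t: 35.25
eef_pos: [0.4929, 0.0884, 0.1366]
ee_rot: [0.697, 0.717, 0.0, 0.0]
ft_force: [0.1, -0.5, -0.6]
grip_width: 0.0404
finger_force: 22.0
```

Call:
{"op": "arm_command", "data": {
  "xyz": [
    [0,0,-0.003],
    [0,0,-0.003]
  ],
  "delta_rot": [
    [0,0,0],
    [0,0,0]
  ],
  "jaw": [0.36,0.36]
}}

```text
t: 35.45
eef_pos: [0.493, 0.0884, 0.1358]
ee_rot: [0.697, 0.717, 0.0, 0.0]
ft_force: [0.5, 0.7, -0.1]
grip_width: 0.0404
finger_force: 22.0
```

Call:
{"op": "arm_command", "data": {
  "xyz": [
    [0,0,-0.002],
    [0,0,-0.002]
  ],
  "delta_rot": [
    [0,0,0],
    [0,0,0]
  ],
  "jaw": [0.36,0.36]
}}

```text
t: 35.65
eef_pos: [0.4931, 0.0884, 0.1357]
ee_rot: [0.697, 0.717, 0.0, 0.0]
ft_force: [-0.4, 0.2, 3.9]
grip_width: 0.0404
finger_force: 22.0
```

Call:
{"op": "arm_command", "data": {
  "xyz": [
    [0,0,-0.001],
    [0,0,-0.001]
  ],
  "delta_rot": [
    [0,0,0],
    [0,0,0]
  ],
  "jaw": [0.36,0.36]
}}

```text
t: 35.85
eef_pos: [0.4931, 0.0884, 0.1357]
ee_rot: [0.697, 0.717, 0.0, 0.0]
ft_force: [-0.0, 0.2, 7.4]
grip_width: 0.0405
finger_force: 22.0
```

Contact. I release, rise and back away towards -y for a clear top view.

Call:
{"op": "arm_command", "data": {
  "xyz": [
    [0,0,0.002],
    [0,0,0.002],
    [0,0,0.002],
    [0,0,0.002],
    [0,0,0.002],
    [0,0,0.002],
    [0,0,0.002],
    [0,0,0.002]
  ],
  "delta_rot": [
    [0,0,0],
    [0,0,0],
    [0,0,0],
    [0,0,0],
    [0,0,0],
    [0,0,0],
    [0,0,0],
    [0,0,0]
  ],
  "jaw": [0.45,0.48,0.51,0.55,0.6,0.66,0.72,0.72]
}}

```text
t: 36.65
eef_pos: [0.4929, 0.0884, 0.1355]
ee_rot: [0.697, 0.717, -0.0, -0.0]
ft_force: [-0.1, 0.3, 0.8]
grip_width: 0.0631
finger_force: 0.0
```

Call:
{"op": "arm_command", "data": {
  "xyz": [
    [0,0,0.06],
    [0,0,0.16],
    [0,0,0.3],
    [0,0,0.45],
    [0,0,0.6],
    [0,0,0.7],
    [0,0,0.7]
  ],
  "delta_rot": [
    [0,0,0],
    [0,0,0],
    [0,0,0],
    [0,0,0],
    [0,0,0],
    [0,0,0],
    [0,0,0]
  ],
  "jaw": [0.72,0.72,0.72,0.72,0.72,0.72,0.72]
}}

```text
t: 37.35
eef_pos: [0.4935, 0.0884, 0.3137]
ee_rot: [0.697, 0.717, 0.002, 0.003]
ft_force: [0.8, 1.0, -0.0]
grip_width: 0.0634
finger_force: 0.0
```

Call:
{"op": "arm_command", "data": {
  "xyz": [
    [0,-0.3,0],
    [0,-0.6,0],
    [0,-0.9,0],
    [0,-0.9,0],
    [0,-0.9,0],
    [0,-0.9,0],
    [0,-0.9,0],
    [0,-0.9,0]
  ],
  "delta_rot": [
    [0,0,0],
    [0,0,0],
    [0,0,0],
    [0,0,0],
    [0,0,0],
    [0,0,0],
    [0,0,0],
    [0,0,0]
  ],
  "jaw": [0.72,0.72,0.72,0.72,0.72,0.72,0.72,0.72]
}}

```text
t: 38.15
eef_pos: [0.4928, -0.1354, 0.31]
ee_rot: [0.696, 0.718, -0.0, -0.001]
ft_force: [0.3, 0.2, 0.1]
grip_width: 0.0636
finger_force: 0.0
```

```bash
python3 - <<'E'
from h import *
o=bot.get_obs();print(o["t"],o["eef_pos"])
a,*_=cam("top"); b,*_=cam("scene")
cv2.imwrite("pics/f.png",np.vstack([cv2.resize(a[190:270,60:260],(720,288)),cv2.resize(b[90:190,220:420],(600,300))[:, :].copy() if 0 else cv2.copyMakeBorder(cv2.resize(b[90:190,220:420],(600,300)),0,0,0,120,cv2.BORDER_CONSTANT)]))
E
```

```text
38.15 [ 0.49282112 -0.13538866  0.31001344]
```

View pics/f.png

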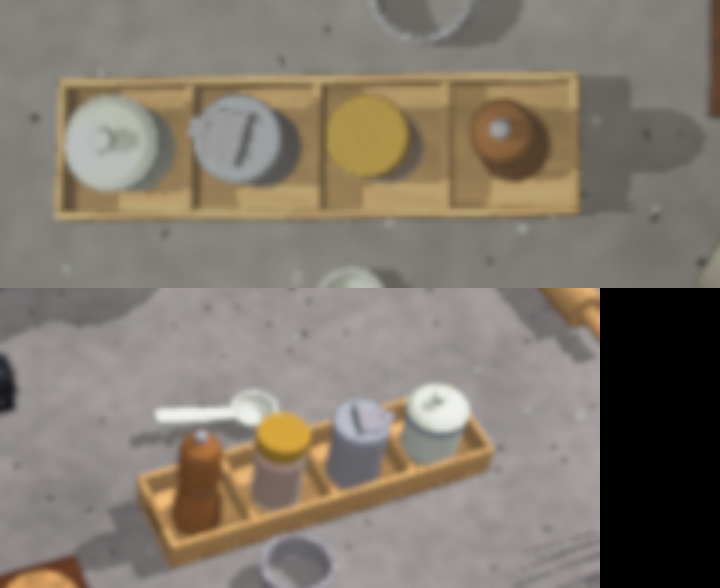

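```bash
python3 - <<'E'
from h import *
c={n:cam(n) for n in("top","scene")}
def tri(a,b):
    P=[]
    for n,p in(("top",a),("scene",b)):
        _,M,K,k=c[n]; q=ray2plane([p],[0.],M,K,k)[0]; d=q-M[:3,3]; P.append((M[:3,3],d/np.linalg.norm(d)))
    A=sum(np.eye(3)-np.outer(d,d) for o,d in P); B=sum((np.eye(3)-np.outer(d,d))@o for o,d in P)
    return np.linalg.solve(A,B)
t=lambda u,v:(60+u/3.6,190+v/3.6); s=lambda u,v:(220+u/3,90+(v-288)/3)
print("tab",tri(t(190,130),s(392,418)),"lid centre",tri(t(239,139),s(362,421)),"hinge mid",tri(t(244,140),s(368,420)))
_,M,K,k=c["top"]; print(ray2plane([t(112,143),t(239,139),t(367,135),t(499,128)],np.array([.065,.081,.098,.127]),M,K,k))
E
```

```text
tab [0.4917324  0.28532522 0.07410509] lid centre [0.48705339 0.25462497 0.07553307] hinge mid [0.48787909 0.25551843 0.07646218]
[[0.48293837 0.33716028 0.065     ]
 [0.48612878 0.2519111  0.081     ]
 [0.48891352 0.16938753 0.098     ]
 [0.49212447 0.08672524 0.127     ]]
```

The flap's tab triangulates at lid height, so the flap is closed. All four condiments stand centred and upright in order, so I hand in.

```bash
python3 -c "
from plant import bot
print(bot.hand_in())"
```

```text
the job is handed in; nothing more can be done
None
```

The job is handed in: pot, canister, jar and mill stand upright in the caddy, one to each compartment, in the same left-to-right order as on the riser, all let go, with about 38 s of the 102 s used; no verdict was returned.

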